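# Put the desk supplies back in their holders

### The job

Put the four office supplies back in the wooden desk holders: the eraser flat in the larger rectangular tray, lying lengthwise; the pencil sharpener flat in the smaller tray; the glue stick standing upright in the tall cup; and the battery standing upright in the short, narrow cup. The memory stick and the lip balm are somebody's own things: leave them where they are.

Things in the scene. Friction and masses are not known exactly. Their poses are not given: they have to be found in the camera images.
- eraser: White eraser in a blue card sleeve, a flat block 22 x 52 x 13 mm lying on the desk, long along its y. Origin: centre of its underside; z up.
- sharpener: Plain grey metal pencil sharpener, a small block 15 x 25 x 12 mm lying on the desk, long along its y. Origin: centre of its underside; z up.
- glue_stick: Glue stick, the largest upright cylinder: white with a red band, 25 mm diameter, 90 mm tall, standing on the desk. Origin: centre of its underside; z up.
- battery: Dark grey single cell, the shortest upright cylinder: 14 mm diameter, 50 mm tall, standing on the desk. Origin: centre of its underside; z up.
- usb_stick: Dark blue memory stick with a metal plug, 17 x 48 x 8 mm, lying on the desk, long along its y. Stays where it is. Origin: centre of its underside; z up.
- lip_balm: Pale, slim lip balm tube, 16 mm diameter, 68 mm tall, standing on the desk. Stays where it is. Origin: centre of its underside; z up.
- eraser_tray: Larger rectangular wooden tray with grey felt floor, fixed to the desk. Outside 56 x 82 mm, inside 50 (along its x) x 76 mm (along its y); floor 3 mm above the desk, rim 8 mm above the desk, walls 3 mm. Origin: centre of its underside; z up.
- sharpener_tray: Smaller, nearly square wooden tray with grey felt floor, fixed to the desk. Outside 52 x 56 mm, inside 46 (along its x) x 50 mm (along its y); floor 3 mm above the desk, rim 8 mm above the desk, walls 3 mm. Origin: centre of its underside; z up.
- tall_cup: Tall, wider round wooden cup, open at the top, fixed to the desk. Outer diameter 52 mm, inner 44 mm, rim 50 mm above the desk, inner floor 4 mm above the desk. Origin: centre of its underside; z up.
- short_cup: Short, narrow round wooden cup, open at the top, fixed to the desk. Outer diameter 42 mm, inner 34 mm, rim 26 mm above the desk, inner floor 4 mm above the desk. Origin: centre of its underside; z up.

How it is judged:
At the end, for the whole second after the job is handed in: Eraser and sharpener flat on tray floors, within 15 and 17 mm of centre each way, eraser within 0.4 rad of lengthwise; glue stick and battery on cup floors, within 12 mm of the axis, tilt under 0.12 rad; all released, at rest. Memory stick, balm within 15 mm of start, balm upright (x of eraser in the frame of eraser_tray between -0.015 and 0.015 m and y of eraser in the frame of eraser_tray between -0.015 and 0.015 m and z of eraser in the frame of eraser_tray between 0 and 0.006 m and angle between each of eraser, sharpener's own z axis and vertical below 0.1 rad and linear speed of each of eraser, sharpener, glue_stick, battery below 0.02 m/s and angular speed of each of eraser, sharpener, glue_stick, battery below 0.2 rad/s and x of sharpener in the frame of sharpener_tray between -0.017 and 0.017 m and y of sharpener in the frame of sharpener_tray between -0.017 and 0.017 m and z of sharpener in the frame of sharpener_tray between 0 and 0.006 m and horizontal distance between glue_stick and tall_cup below 0.012 m and z of glue_stick in the frame of tall_cup between 0 and 0.007 m and angle between each of glue_stick, battery's own z axis and vertical below 0.12 rad and horizontal distance between battery and short_cup below 0.012 m and z of battery in the frame of short_cup between 0 and 0.007 m and distance of each of usb_stick, lip_balm from where it was at the start of the episode below 0.015 m and angle between lip_balm's own z axis and vertical below 0.15 rad and angle between the y axis of eraser and the y axis of eraser_tray, either way round below 0.4 rad); the robot touches nothing.
It fails at once if the memory stick is moved (more than 15 mm) (not (distance of usb_stick from where it was at the start of the episode below 0.015 m)).
It fails at once if the lip balm is moved (more than 15 mm) or knocked over (not (distance of lip_balm from where it was at the start of the episode below 0.015 m) or not (angle between lip_balm's own z axis and vertical below 0.15 rad)).
It also fails if it takes over 93 s, if anything falls off the work surface, if the arm or the gripper's body presses on something with over 40 N, if the wrist force passes 120 N, or if a joint passes its speed limit or range.

### The arm

A 6-joint arm with a two-finger parallel gripper is mounted at the origin on a cart in front of the work surface, level with it; the furniture and walls round the work are solid. World frame = base frame: x ahead of the robot, y to its left, z up, the work surface at z = 0. Lengths are in m, angles in rad, forces in N, time in s.
With the tool pointing down it reaches from about 0.35 to 0.975 m from the base axis. Payload 4.9 kg.
Tool frame: the origin (TCP) lies midway between the tips of the shut fingers; the grasp point (between the pads) lies 19 mm behind it; z points along the fingers, y is the line along which they close (so a half turn about z gives the same grasp; the last joint's range is limited). The gripper opens to 85 mm and grips with 20 to 120 N. Pads are 22 mm wide; open, the fingers measure 114 mm over their backs; the gripper's body (76 mm by 85 mm) begins 54 mm behind the grasp point. The pads swing forward as they close: fully open they stand 13 mm farther back than shut.
Start: joints at [1.227, 0.053, 1.613, -0, 1.476, -0.119], TCP at [0.139, 0.609, 0.231] pointing down, gripper open.
Joint ranges: [-3.01, 3.01], [-1.01, 2.22], [0.06, 2.58], [-1.02, 4.17], [0.09, 2.62], [-3.14, 3.14]. Speed limits (rad/s): [2.57, 2.57, 3.14, 3.14, 3.14, 3.14].

### API

Orientations are given as a rotation vector (axis times angle).
In Python, from station import ctrl gives the robot as it stands.
- The arm moves only by the tool step_arm, never from a script. Its argument "targets" is a list of rows, each an object with "travel": the shift along the world's x, y, z as a fraction of full scale, a list of three; "angular": the turn, a rotation vector about the world's x, y, z as a fraction of full scale, a list of three; "gripper": the opening, from 0 (shut) to 1 (fully open). In form: [{"travel": [x, y, z], "angular": [rx, ry, rz], "gripper": gripper}, ...]. A call has 1 to 10 rows; each row is the pose to reach, as a shift and turn from the pose commanded when the call began; what a row does not reach only later rows make up. Full scale, the value 1, is 0.6 m for a shift and pi/4 rad for a turn. A row lasts 1/10 s, in which the tool goes at most 50 mm and 8.59 degrees, less where a joint would pass 70% of its speed; a pose out of reach is approached as far as the arm can. A call with a number of a shift or a turn outside -1 to 1 is refused whole. A call with a gripper value outside its range is refused whole. The fingers move at their own pace and stop on an object; "squeeze" is the grip in N (left out, the last holds). Time passes only in rows, so rows that repeat a pose let the fingers close. It gives the time, the measured TCP pose, the force, the opening and the grip force at its end, in the units of the state.
- ctrl.get_obs(): the state, without advancing time (a new reading comes with each control period).
- ctrl.get_image(name): name is "scene" or "top"; returns a dict with "img" (420x560x3 uint8, red, green, blue), "fx", "fy", "cx", "cy" (pixels), "rvec" (rotation vector, rad) and "tvec" (3), from world to camera coordinates, as OpenCV has them. Camera axes: x right, y down, z forward; pixel columns grow to the right and rows downward; lengths in m; the calibration is good to about 2 mm. A picture is of the moment at which its call begins. There is no depth.
- ctrl.finish_job(): hands the job in; it is judged then, once.
The state is a dict: "t": time; "q": joint angles; "dq": joint speeds; "effort": joint torques, N m; "tool_pos": TCP position; "tool_rot": TCP orientation; "contact_force": force on the tool from outside, world axes, zero at the start; "wrist_torque": the same for the moment, N m; "opening": finger opening in m; "grip_force": force on a finger pad.
Only numpy, scipy, OpenCV 4.12 (cv2) and the standard library are available. Lean on these libraries where they do the work, as an engineer would, in place of code of your own. Each camera call takes 0.05 s, during which the arm holds its last target. There are 200 camera calls.

## Working session

There is one attempt and no reset: what is moved stays moved. The work goes in short steps, Python scripts to look and compute and a tool call to move; the robot and the scene stay as the last step left them, time stands still between calls to the robot, and variables do not carry over. Pictures are saved under pics/ and viewed, at most 14 in all, crops included, and the job is handed in when it is done.

Besides the shell and the picture viewer there is one more tool, called after "Call:" as name(argument=value, ...), one argument or row to a line, values as JSON. step_arm: Moves the arm, as the interface text tells. Its arguments: {"type":"object","properties":{"targets":{"type":"array"},"squeeze":{"type":"number"}},"required":["targets"]}

```bash
mkdir -p pics
cat > h.py <<'E'
import numpy as np,cv2
from station import ctrl
def shot(n,f):
    d=ctrl.get_image(n); cv2.imwrite('pics/'+f,d['img'][:,:,::-1]); np.save('pics/'+f[:-4]+'.npy',d,allow_pickle=True); return d
def load(f): return np.load('pics/'+f+'.npy',allow_pickle=True).item()
def ray(d,u,v,z):
    R=cv2.Rodrigues(np.array(d['rvec'],float))[0];t=np.array(d['tvec'],float).ravel()
    c=-R.T@t; r=R.T@np.array([(u-d['cx'])/d['fx'],(v-d['cy'])/d['fy'],1]); return c+r*(z-c[2])/r[2]
def proj(d,p):
    K=np.array([[d['fx'],0,d['cx']],[0,d['fy'],d['cy']],[0,0,1.]])
    return cv2.projectPoints(np.array(p,float).reshape(-1,1,3),np.array(d['rvec'],float),np.array(d['tvec'],float),K,None)[0].reshape(-1,2)
E
python3 - <<'E'
from h import *
for n in('top','scene'):
    d=shot(n,n+'0.png'); R=cv2.Rodrigues(np.array(d['rvec'],float))[0]; print(n,d['fx'],-R.T@np.array(d['tvec']).ravel(),R.round(2).tolist())
o=ctrl.get_obs();print(o)
E
```

```text
top 481.14779372445156 [ 0.32390242 -0.07933306  0.98355142] [[-0.01, -1.0, -0.0], [-0.98, 0.01, -0.21], [0.21, -0.0, -0.98]]
scene 433.9852882380357 [-0.01810497  0.51783377  0.40981861] [[-0.75, -0.66, 0.02], [-0.3, 0.31, -0.9], [0.59, -0.68, -0.43]]
{'t': 0.1, 'q': array([ 1.22700311e+00,  5.33303694e-02,  1.61413897e+00,  2.64905060e-05,
        1.47601207e+00, -1.19028983e-01]), 'dq': array([-0.00089066, -0.00161081, -0.00387741, -0.00056797,  0.00055589,
       -0.00037023]), 'effort': array([ 8.46202784e-05, -3.94902670e+01, -3.71362925e+01, -6.20498213e-05,
        3.96028423e-03,  2.33036980e-05]), 'tool_pos': array([0.13911824, 0.60874726, 0.23017204]), 'tool_rot': array([-3.52268472e-01, -3.12131706e+00,  2.87784511e-03]), 'contact_force': array([-1.21715567, -0.45320567,  0.12361584]), 'wrist_torque': array([-0.00506514,  0.00190204, -0.06298367]), 'grip_force': 0.0, 'opening': 0.08549161970061905}
```

View pics/top0.png

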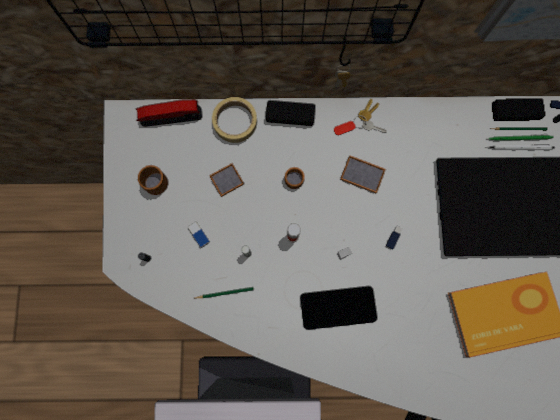

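View pics/scene0.png

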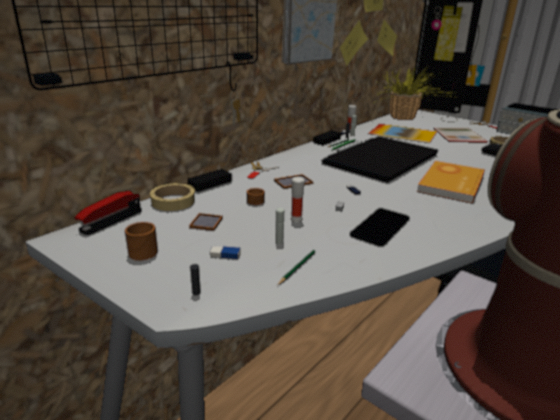

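The top view shows the tall cup (152,180), sharpener tray (227,180), short cup (294,178), eraser tray (363,174), eraser (199,235), battery (145,257), balm (246,251), glue stick (293,232), sharpener (344,253) and USB stick (394,238). I'll enlarge it for accurate pixels.

Run:
```python
import cv2
i=cv2.imread('pics/top0.png')
a=cv2.resize(i[145:275,125:275],None,fx=5,fy=4.6,interpolation=cv2.INTER_CUBIC)
a=cv2.resize(i[150:270,125:275],None,fx=5,fy=5,interpolation=cv2.INTER_CUBIC);b=cv2.resize(i[150:270,270:420],None,fx=5,fy=5,interpolation=cv2.INTER_CUBIC)
cv2.imwrite('pics/ca.png',a);cv2.imwrite('pics/cb.png',b)
```

```text
(no output)
```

View pics/ca.png

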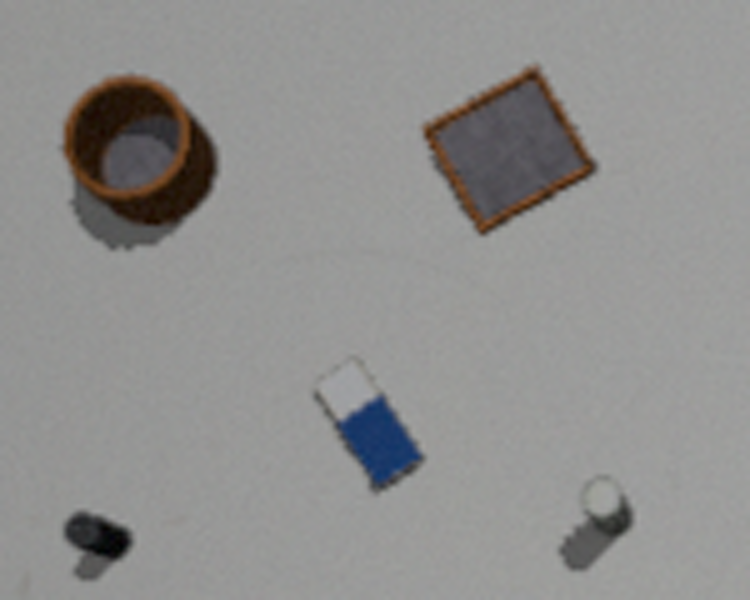

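View pics/cb.png

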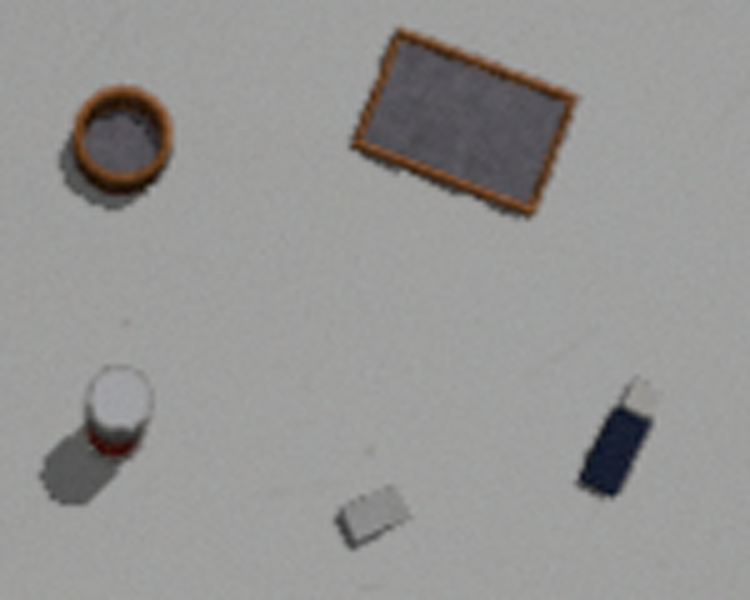

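Run:
```python
from h import *
d=load('top0')
def P(x,y,z,o): return ray(d,(x+.5)/5-.5+o,(y+.5)/5-.5+150,z)
A,B=125,270
pts=dict(tall=(128,137,.05,A),batt=(82,530,.05,A),balm=(603,497,.068,A),short=(123,133,.026,B),glue=(120,398,.09,B))
for k,v in pts.items(): print(k,P(*v).round(4))
q=dict(stray=([(425,127),(537,68),(595,168),(483,232)],.008,A),eraser=([(315,390),(354,356),(424,458),(377,487)],.013,A),
 etray=([(400,30),(577,98),(531,213),(354,146)],.008,B),sharp=([(345,513),(393,487),(411,517),(360,544)],.012,B),usb=([(625,378),(658,392),(615,497),(578,485)],.008,B))
for k,(c,z,o) in q.items():
    p=np.array([P(x,y,z,o)[:2] for x,y in c]); r=cv2.minAreaRect((p*1000).astype(np.float32))
    (w,h),a=r[1],r[2]
    la=a if w>h else a+90
    print(k,p.mean(0).round(4),'size',np.round(r[1],1),'long-axis deg in world',round(la,1))
print(d['img'].shape)
```

```text
tall [0.5834 0.1751 0.05  ]
batt [0.4255 0.1858 0.05  ]
balm [ 0.4342 -0.0177  0.068 ]
short [ 0.5888 -0.1152  0.026 ]
glue [ 0.4679 -0.1099  0.09  ]
stray [0.5885 0.026 ] size [52.  53.8] long-axis deg in world 118.8
eraser [0.4722 0.0821] size [51.6 22.1] long-axis deg in world 34.9
etray [ 0.5973 -0.2599] size [79.6 55. ] long-axis deg in world 67.3
sharp [ 0.4315 -0.2158] size [14.  23.6] long-axis deg in world 117.0
usb [ 0.4627 -0.3164] size [15.5 49.2] long-axis deg in world 154.8
(420, 560, 3)
```

Run:
```python
from h import *
d=load('scene0'); im=d['img'][:,:,::-1].copy()
def circ(x,y,z,r): return [(x+r*np.cos(a),y+r*np.sin(a),z) for a in np.linspace(0,6.28,60)]
def rect(x,y,z,l,w,a):
    a=np.radians(a);u=np.array([np.cos(a),np.sin(a)]);v=np.array([-u[1],u[0]])
    return [(*(np.array([x,y])+s*u*l/2+t*v*w/2),z) for s,t in((1,1),(1,-1),(-1,-1),(-1,1),(1,1))]
S=4;o=np.array([80,150]);im=im[150:300,80:280]
def go(im,d,o,S,f):
    c=cv2.resize(im,None,fx=S,fy=S,interpolation=cv2.INTER_CUBIC)
    for p in [circ(.5834,.1751,.05,.026),circ(.4255,.1858,.05,.007),circ(.4255,.1858,0,.007),circ(.4342,-.0177,.068,.008),circ(.5888,-.1152,.026,.021),circ(.4679,-.1099,.09,.0125),
     rect(.5885,.026,.008,.056,.052,118.8),rect(.4722,.0821,.013,.052,.022,34.9),rect(.5973,-.2599,.008,.082,.056,67.3),rect(.4315,-.2158,.012,.025,.015,117),rect(.4627,-.3164,.008,.048,.017,154.8)]:
        q=((proj(d,p)-o+.5)*S-.5).astype(int).reshape(-1,1,2); cv2.polylines(c,[q],False,(0,255,0),1)
    cv2.imwrite('pics/'+f,c)
go(im,d,o,S,'ov.png')
d=load('scene0');go(d['img'][150:260,190:390,::-1],d,np.array([190,150]),4,'ov2.png')
```

```text
(no output)
```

View pics/ov.png

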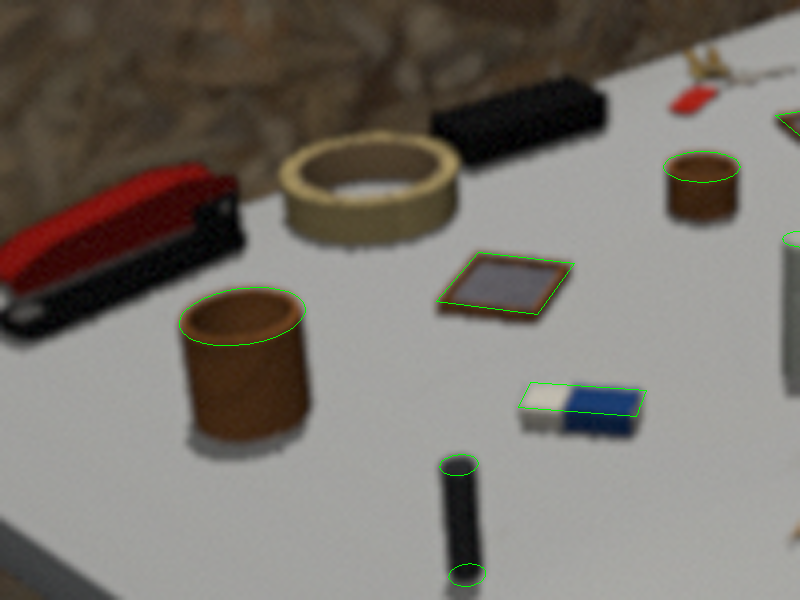

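View pics/ov2.png

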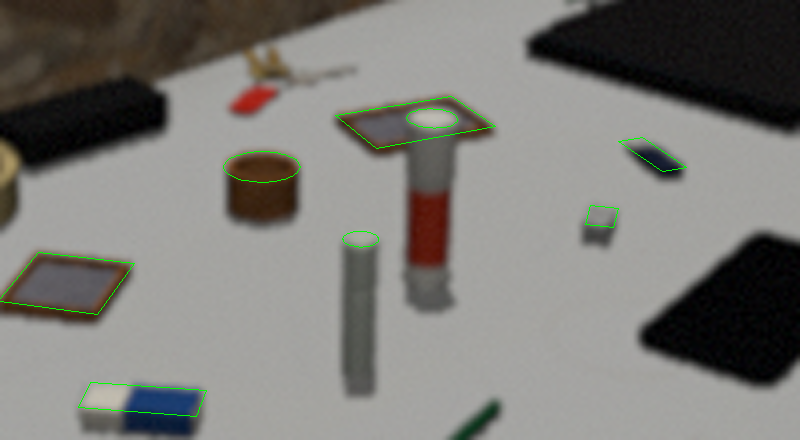

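The overlay matches both views to about 1–2 mm and the sizes agree, so I'll move to the battery first.

Call:
step_arm(
  targets=[
    {"travel":[0.4775,-0.706,-0.1],"angular":[0,0,0],"gripper":1},
    {"travel":[0.4775,-0.706,-0.1],"angular":[0,0,0],"gripper":1},
    {"travel":[0.4775,-0.706,-0.1],"angular":[0,0,0],"gripper":1},
    {"travel":[0.4775,-0.706,-0.1],"angular":[0,0,0],"gripper":1},
    {"travel":[0.4775,-0.706,-0.1],"angular":[0,0,0],"gripper":1},
    {"travel":[0.4775,-0.706,-0.1],"angular":[0,0,0],"gripper":1},
    {"travel":[0.4775,-0.706,-0.1],"angular":[0,0,0],"gripper":1},
    {"travel":[0.4775,-0.706,-0.1],"angular":[0,0,0],"gripper":1},
    {"travel":[0.4775,-0.706,-0.1],"angular":[0,0,0],"gripper":1},
    {"travel":[0.4775,-0.706,-0.1],"angular":[0,0,0],"gripper":1},
  ],
  squeeze=30,
)

```text
t: 1.1
tool_pos: [0.418, 0.196, 0.1726]
tool_rot: [0.352, 3.122, 0.0]
contact_force: [1.0, 1.2, 0.0]
opening: 0.0855
grip_force: 0.0
```

Call:
step_arm(
  targets=[
    {"travel":[0,0,0],"angular":[0,0,0],"gripper":1},
    {"travel":[0,0,0],"angular":[0,0,0],"gripper":1},
    {"travel":[0,0,0],"angular":[0,0,0],"gripper":1},
  ],
)

```text
t: 1.4
tool_pos: [0.417, 0.1986, 0.1729]
tool_rot: [-0.351, -3.121, -0.0]
contact_force: [0.1, 0.5, -0.5]
opening: 0.0857
grip_force: 0.0
```

Call:
step_arm(
  targets=[
    {"travel":[0.0142,-0.0213,-0.05],"angular":[0,0,0],"gripper":1},
    {"travel":[0.0142,-0.0213,-0.1],"angular":[0,0,0],"gripper":1},
    {"travel":[0.0142,-0.0213,-0.15],"angular":[0,0,0],"gripper":1},
    {"travel":[0.0142,-0.0213,-0.2],"angular":[0,0,0],"gripper":1},
    {"travel":[0.0142,-0.0213,-0.245],"angular":[0,0,0],"gripper":1},
    {"travel":[0.0142,-0.0213,-0.245],"angular":[0,0,0],"gripper":1},
    {"travel":[0.0142,-0.0213,-0.245],"angular":[0,0,0],"gripper":0},
    {"travel":[0.0142,-0.0213,-0.245],"angular":[0,0,0],"gripper":0},
    {"travel":[0.0142,-0.0213,-0.245],"angular":[0,0,0],"gripper":0},
    {"travel":[0.0142,-0.0213,-0.245],"angular":[0,0,0],"gripper":0},
  ],
)

```text
t: 2.4
tool_pos: [0.4271, 0.1856, 0.0276]
tool_rot: [0.352, 3.119, 0.002]
contact_force: [-0.3, 0.7, 0.3]
opening: 0.0283
grip_force: 0.0
```

Call:
step_arm(
  targets=[
    {"travel":[0,0,0],"angular":[0,0,0],"gripper":0},
    {"travel":[0,0,0],"angular":[0,0,0],"gripper":0},
    {"travel":[0,0,0],"angular":[0,0,0],"gripper":0},
    {"travel":[0,0,0],"angular":[0,0,0],"gripper":0},
  ],
)

```text
t: 2.8
tool_pos: [0.4268, 0.1853, 0.027]
tool_rot: [0.352, 3.12, 0.001]
contact_force: [-0.1, -0.4, 5.5]
opening: 0.0126
grip_force: 29.3
```

Call:
step_arm(
  targets=[
    {"travel":[0,0,0.05],"angular":[0,0,0],"gripper":0},
    {"travel":[0,0,0.11],"angular":[0,0,0],"gripper":0},
    {"travel":[0.03,-0.056,0.12],"angular":[0,0,0],"gripper":0},
    {"travel":[0.065,-0.12,0.12],"angular":[0,0,0],"gripper":0},
    {"travel":[0.1,-0.186,0.12],"angular":[0,0,0],"gripper":0},
    {"travel":[0.14,-0.26,0.12],"angular":[0,0,0],"gripper":0},
    {"travel":[0.18,-0.334,0.12],"angular":[0,0,0],"gripper":0},
    {"travel":[0.22,-0.408,0.12],"angular":[0,0,0],"gripper":0},
    {"travel":[0.25,-0.464,0.12],"angular":[0,0,0],"gripper":0},
    {"travel":[0.27,-0.501,0.12],"angular":[0,0,0],"gripper":0},
  ],
)

```text
t: 3.8
tool_pos: [0.5887, -0.1184, 0.0975]
tool_rot: [-0.356, -3.121, 0.001]
contact_force: [0.6, 0.6, -0.5]
opening: 0.0125
grip_force: 29.4
```

Call:
step_arm(
  targets=[
    {"travel":[0,0,0],"angular":[0,0,0],"gripper":0},
    {"travel":[0,0,0],"angular":[0,0,0],"gripper":0},
    {"travel":[0,0,0],"angular":[0,0,0],"gripper":0},
  ],
)

```text
t: 4.1
tool_pos: [0.5872, -0.1145, 0.0974]
tool_rot: [-0.351, -3.12, -0.001]
contact_force: [-0.3, 0.0, 0.6]
opening: 0.0127
grip_force: 29.4
```

Run:
```python
from h import *
d=shot('scene','s1.png'); c=np.hstack([cv2.resize(d['img'][90:220,190:320,::-1],None,fx=3,fy=3,interpolation=cv2.INTER_CUBIC)])
t=shot('top','t1.png'); c2=cv2.resize(t['img'][120:250,230:360,::-1],None,fx=3,fy=3,interpolation=cv2.INTER_CUBIC)
cv2.imwrite('pics/s1c.png',np.hstack([c,c2])); print(ctrl.get_obs()['tool_pos'],ctrl.get_obs()['opening'])
```

```text
[ 0.58742923 -0.1142547   0.09771193] 0.012396189437181545
```

View pics/s1c.png

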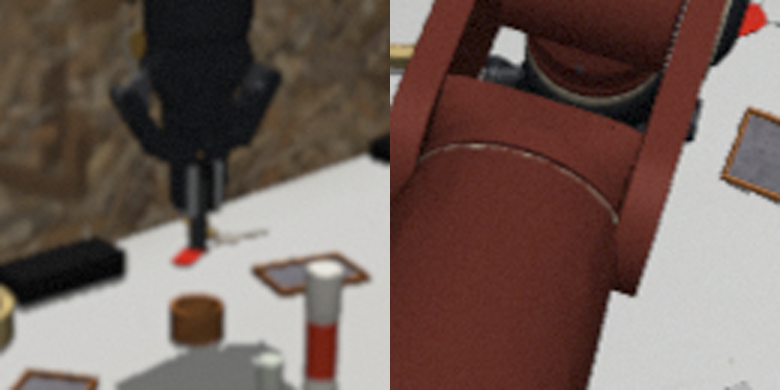

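The battery hangs upright in the fingers above the short cup (196,320 in the crop), so I'll lower it.

Call:
step_arm(
  targets=[
    {"travel":[0.0025,-0.0015,-0.03],"angular":[0,0,0],"gripper":0},
    {"travel":[0.0025,-0.0015,-0.06],"angular":[0,0,0],"gripper":0},
    {"travel":[0.0025,-0.0015,-0.085],"angular":[0,0,0],"gripper":0},
    {"travel":[0.0025,-0.0015,-0.1],"angular":[0,0,0],"gripper":0},
    {"travel":[0.0025,-0.0015,-0.108],"angular":[0,0,0],"gripper":0},
    {"travel":[0.0025,-0.0015,-0.109],"angular":[0,0,0],"gripper":0},
    {"travel":[0.0025,-0.0015,-0.109],"angular":[0,0,0],"gripper":0},
    {"travel":[0.0025,-0.0015,-0.109],"angular":[0,0,0],"gripper":0},
  ],
)

```text
t: 5.0
tool_pos: [0.5902, -0.1166, 0.0336]
tool_rot: [0.352, 3.12, -0.0]
contact_force: [-0.3, -0.1, 0.9]
opening: 0.0123
grip_force: 29.4
```

Call:
step_arm(
  targets=[
    {"travel":[0,0,0],"angular":[0,0,0],"gripper":0.4},
    {"travel":[0,0,0],"angular":[0,0,0],"gripper":0.4},
    {"travel":[0,0,0],"angular":[0,0,0],"gripper":0.6},
    {"travel":[0,0,0],"angular":[0,0,0],"gripper":0.6},
    {"travel":[0,0,0.04],"angular":[0,0,0],"gripper":0.6},
    {"travel":[0,0,0.1],"angular":[0,0,0],"gripper":0.6},
    {"travel":[0,0,0.17],"angular":[0,0,0],"gripper":1},
    {"travel":[0,0,0.2],"angular":[0,0,0],"gripper":1},
    {"travel":[0,0,0.2],"angular":[0,0,0],"gripper":1},
    {"travel":[0,0,0.2],"angular":[0,0,0],"gripper":1},
  ],
)

```text
t: 6.0
tool_pos: [0.5893, -0.1163, 0.1521]
tool_rot: [-0.352, -3.121, -0.0]
contact_force: [-0.2, -0.4, -0.2]
opening: 0.0859
grip_force: 0.0
```

Call:
step_arm(
  targets=[
    {"travel":[-0.07,0.004,0],"angular":[0,0,0],"gripper":1},
    {"travel":[-0.14,0.008,0],"angular":[0,0,0],"gripper":1},
    {"travel":[-0.2023,0.0107,0],"angular":[0,0,0],"gripper":1},
    {"travel":[-0.2023,0.0107,0],"angular":[0,0,0],"gripper":1},
    {"travel":[-0.2023,0.0107,-0.06],"angular":[0,0,0],"gripper":1},
    {"travel":[-0.2023,0.0107,-0.12],"angular":[0,0,0],"gripper":1},
    {"travel":[-0.2023,0.0107,-0.162],"angular":[0,0,0],"gripper":1},
    {"travel":[-0.2023,0.0107,-0.162],"angular":[0,0,0],"gripper":1},
    {"travel":[-0.2023,0.0107,-0.162],"angular":[0,0,0],"gripper":0},
    {"travel":[-0.2023,0.0107,-0.162],"angular":[0,0,0],"gripper":0},
  ],
)

```text
t: 7.0
tool_pos: [0.4693, -0.1103, 0.0567]
tool_rot: [0.352, 3.12, -0.001]
contact_force: [0.4, -0.5, 0.6]
opening: 0.0585
grip_force: 0.0
```

Call:
step_arm(
  targets=[
    {"travel":[0,0,0],"angular":[0,0,0],"gripper":0},
    {"travel":[0,0,0],"angular":[0,0,0],"gripper":0},
    {"travel":[0,0,0],"angular":[0,0,0],"gripper":0},
    {"travel":[0,0,0],"angular":[0,0,0],"gripper":0},
    {"travel":[0,0,0],"angular":[0,0,0],"gripper":0},
  ],
)

```text
t: 7.5
tool_pos: [0.4692, -0.1104, 0.0568]
tool_rot: [0.352, 3.119, -0.001]
contact_force: [-1.0, 0.8, 5.5]
opening: 0.0241
grip_force: 29.4
```

Run:
```python
from h import *
d=shot('scene','s2.png'); cv2.imwrite('pics/s2c.png',cv2.resize(d['img'][110:260,220:380,::-1],None,fx=3.5,fy=3.5,interpolation=cv2.INTER_CUBIC))
o=ctrl.get_obs();print(o['tool_pos'],o['contact_force'],o['opening'])
```

```text
[ 0.46919442 -0.11037771  0.05681846] [-0.00550276 -0.68787048  5.46752345] 0.02385028423474071
```

View pics/s2c.png

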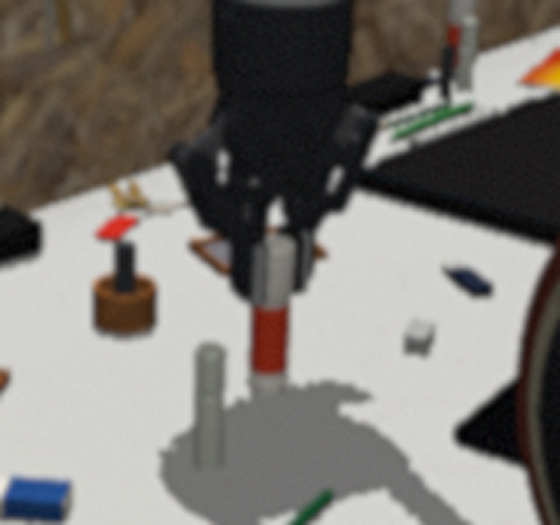

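The battery stands upright and centred in the short cup (124,265), and the glue stick is gripped near its top. Next I'll carry it to the tall cup.

Call:
step_arm(
  targets=[
    {"travel":[0,0,0.05],"angular":[0,0,0],"gripper":0},
    {"travel":[0,0,0.11],"angular":[0,0,0],"gripper":0},
    {"travel":[0.02,0.05,0.165],"angular":[0,0,0],"gripper":0},
    {"travel":[0.044,0.11,0.165],"angular":[0,0,0],"gripper":0},
    {"travel":[0.072,0.18,0.165],"angular":[0,0,0],"gripper":0},
    {"travel":[0.1,0.25,0.165],"angular":[0,0,0],"gripper":0},
    {"travel":[0.13,0.324,0.165],"angular":[0,0,0],"gripper":0},
    {"travel":[0.158,0.394,0.165],"angular":[0,0,0],"gripper":0},
    {"travel":[0.18,0.446,0.165],"angular":[0,0,0],"gripper":0},
    {"travel":[0.1915,0.476,0.165],"angular":[0,0,0],"gripper":0},
  ],
)

```text
t: 8.55
tool_pos: [0.5832, 0.178, 0.1539]
tool_rot: [-0.349, -3.121, -0.0]
contact_force: [0.9, -0.5, 0.5]
opening: 0.0242
grip_force: 29.6
```

Call:
step_arm(
  targets=[
    {"travel":[0,0,0],"angular":[0,0,0],"gripper":0},
    {"travel":[0,0,0],"angular":[0,0,0],"gripper":0},
    {"travel":[0,0,0],"angular":[0,0,0],"gripper":0},
    {"travel":[0,0,0],"angular":[0,0,0],"gripper":0},
  ],
)

```text
t: 8.95
tool_pos: [0.5828, 0.1744, 0.1544]
tool_rot: [-0.355, -3.121, 0.0]
contact_force: [-0.0, 0.1, -0.6]
opening: 0.0246
grip_force: 29.6
```

Call:
step_arm(
  targets=[
    {"travel":[0.002,0.001,-0.03],"angular":[0,0,0],"gripper":0},
    {"travel":[0.002,0.001,-0.06],"angular":[0,0,0],"gripper":0},
    {"travel":[0.002,0.001,-0.09],"angular":[0,0,0],"gripper":0},
    {"travel":[0.002,0.001,-0.12],"angular":[0,0,0],"gripper":0},
    {"travel":[0.002,0.001,-0.14],"angular":[0,0,0],"gripper":0},
    {"travel":[0.002,0.001,-0.15],"angular":[0,0,0],"gripper":0},
    {"travel":[0.002,0.001,-0.153],"angular":[0,0,0],"gripper":0},
    {"travel":[0.002,0.001,-0.153],"angular":[0,0,0],"gripper":0},
    {"travel":[0.002,0.001,-0.153],"angular":[0,0,0],"gripper":0},
  ],
)

```text
t: 9.85
tool_pos: [0.585, 0.1763, 0.0638]
tool_rot: [0.352, 3.12, 0.001]
contact_force: [-0.4, -0.1, -0.4]
opening: 0.0242
grip_force: 29.6
```

Call:
step_arm(
  targets=[
    {"travel":[0,0,0],"angular":[0,0,0],"gripper":0.5},
    {"travel":[0,0,0],"angular":[0,0,0],"gripper":0.5},
    {"travel":[0,0,0],"angular":[0,0,0],"gripper":0.7},
    {"travel":[0,0,0],"angular":[0,0,0],"gripper":0.7},
    {"travel":[0,0,0.04],"angular":[0,0,0],"gripper":0.7},
    {"travel":[0,0,0.1],"angular":[0,0,0],"gripper":0.7},
    {"travel":[0,0,0.15],"angular":[0,0,0],"gripper":0.7},
    {"travel":[0,0,0.15],"angular":[0,0,0],"gripper":0.7},
    {"travel":[0,0,0.15],"angular":[0,0,0],"gripper":0.7},
  ],
)

```text
t: 10.75
tool_pos: [0.5848, 0.1763, 0.1536]
tool_rot: [0.352, 3.12, 0.001]
contact_force: [-0.5, 0.5, -1.2]
opening: 0.0601
grip_force: 0.0
```

Call:
step_arm(
  targets=[
    {"travel":[-0.0313,-0.0262,0],"angular":[0,0,-0.166],"gripper":0.7},
    {"travel":[-0.0626,-0.0524,0],"angular":[0,0,-0.333],"gripper":0.7},
    {"travel":[-0.094,-0.0785,0],"angular":[0,0,-0.5],"gripper":0.7},
    {"travel":[-0.125,-0.105,0],"angular":[0,0,-0.666],"gripper":0.7},
    {"travel":[-0.156,-0.131,0],"angular":[0,0,-0.833],"gripper":0.7},
    {"travel":[-0.1877,-0.157,0],"angular":[0,0,-1],"gripper":0.7},
    {"travel":[-0.1877,-0.157,0],"angular":[0,0,-1],"gripper":0.7},
  ],
)

```text
t: 11.45
tool_pos: [0.4688, 0.081, 0.15]
tool_rot: [-1.522, -2.744, 0.004]
contact_force: [0.2, -0.6, -0.2]
opening: 0.0598
grip_force: 0.0
```

Call:
step_arm(
  targets=[
    {"travel":[0,0,-0.01],"angular":[0,0,-0.166],"gripper":0.7},
    {"travel":[0,0,-0.02],"angular":[0,0,-0.333],"gripper":0.7},
    {"travel":[0,0,-0.03],"angular":[0,0,-0.5],"gripper":0.7},
    {"travel":[0,0,-0.04],"angular":[0,0,-0.666],"gripper":0.7},
    {"travel":[0,0,-0.05],"angular":[0,0,-0.833],"gripper":0.7},
    {"travel":[0,0,-0.06],"angular":[0,0,-1],"gripper":0.7},
    {"travel":[0,0,-0.06],"angular":[0,0,-1],"gripper":0.7},
  ],
)

```text
t: 12.15
tool_pos: [0.4704, 0.0823, 0.1143]
tool_rot: [-2.453, -1.959, 0.005]
contact_force: [0.2, 0.7, 0.5]
opening: 0.0596
grip_force: 0.0
```

Call:
step_arm(
  targets=[
    {"travel":[0,0,-0.01],"angular":[0,0,-0.166],"gripper":0.7},
    {"travel":[0,0,-0.02],"angular":[0,0,-0.333],"gripper":0.7},
    {"travel":[0,0,-0.03],"angular":[0,0,-0.5],"gripper":0.7},
    {"travel":[0,0,-0.04],"angular":[0,0,-0.666],"gripper":0.7},
    {"travel":[0,0,-0.05],"angular":[0,0,-0.833],"gripper":0.7},
    {"travel":[0,0,-0.06],"angular":[0,0,-0.938],"gripper":0.7},
    {"travel":[0,0,-0.06],"angular":[0,0,-0.938],"gripper":0.7},
    {"travel":[0,0,-0.06],"angular":[0,0,-0.938],"gripper":0.7},
  ],
)

```text
t: 12.95
tool_pos: [0.4715, 0.0822, 0.0803]
tool_rot: [-2.995, -0.948, 0.001]
contact_force: [-0.3, -0.5, -0.4]
opening: 0.0597
grip_force: 0.0
```

Run:
```python
from h import *
from scipy.spatial.transform import Rotation as R
o=ctrl.get_obs();y=R.from_rotvec(o['tool_rot']).as_matrix();print(o['tool_pos'],o['q'],y.round(3),np.degrees(np.arctan2(y[1,1],y[0,1])))
```

```text
[0.47152217 0.0821946  0.08034496] [ 1.68935973e-02 -1.57543952e-01  2.07879040e+00  6.68140231e-05
  1.22117218e+00  9.74409152e-01] [[ 0.818  0.576 -0.001]
 [ 0.576 -0.818  0.   ]
 [-0.001 -0.001 -1.   ]] -54.86292248062471
```

Call:
step_arm(
  targets=[
    {"travel":[0.001,0,-0.05],"angular":[0,0,0],"gripper":0.7},
    {"travel":[0.001,0,-0.09],"angular":[0,0,0],"gripper":0.7},
    {"travel":[0.001,0,-0.115],"angular":[0,0,0],"gripper":0.7},
    {"travel":[0.001,0,-0.125],"angular":[0,0,0],"gripper":0.7},
    {"travel":[0.001,0,-0.125],"angular":[0,0,0],"gripper":0.7},
    {"travel":[0.001,0,-0.125],"angular":[0,0,0],"gripper":0},
    {"travel":[0.001,0,-0.125],"angular":[0,0,0],"gripper":0},
    {"travel":[0.001,0,-0.125],"angular":[0,0,0],"gripper":0},
    {"travel":[0.001,0,-0.125],"angular":[0,0,0],"gripper":0},
    {"travel":[0.001,0,-0.125],"angular":[0,0,0],"gripper":0},
  ],
)

```text
t: 13.95
tool_pos: [0.4734, 0.0821, 0.0069]
tool_rot: [2.996, 0.942, 0.003]
contact_force: [-0.9, 0.6, 5.8]
opening: 0.0199
grip_force: 30.5
```

Call:
step_arm(
  targets=[
    {"travel":[0,0,0],"angular":[0,0,0],"gripper":0},
    {"travel":[0,0,0],"angular":[0,0,0],"gripper":0},
    {"travel":[0,0,0.03],"angular":[0,0,0],"gripper":0},
    {"travel":[0,0,0.07],"angular":[0,0,0],"gripper":0},
    {"travel":[0,0,0.13],"angular":[0,0,0],"gripper":0},
    {"travel":[0,0,0.17],"angular":[0,0,0],"gripper":0},
    {"travel":[0,0,0.17],"angular":[0,0,0],"gripper":0},
    {"travel":[0,0,0.17],"angular":[0,0,0],"gripper":0},
  ],
)

```text
t: 14.75
tool_pos: [0.4723, 0.0821, 0.1077]
tool_rot: [2.997, 0.942, 0.001]
contact_force: [-0.6, -1.1, -0.9]
opening: 0.0196
grip_force: 29.9
```

Run:
```python
from h import *
d=shot('scene','s3.png'); cv2.imwrite('pics/s3c.png',cv2.resize(d['img'][110:290,90:290,::-1],None,fx=3,fy=3,interpolation=cv2.INTER_CUBIC))
o=ctrl.get_obs();print(o['tool_pos'],o['contact_force'],o['opening'])
```

```text
[0.47139502 0.08203134 0.10650351] [-0.34830748  0.22984657 -0.4860551 ] 0.019609283396126134
```

View pics/s3c.png

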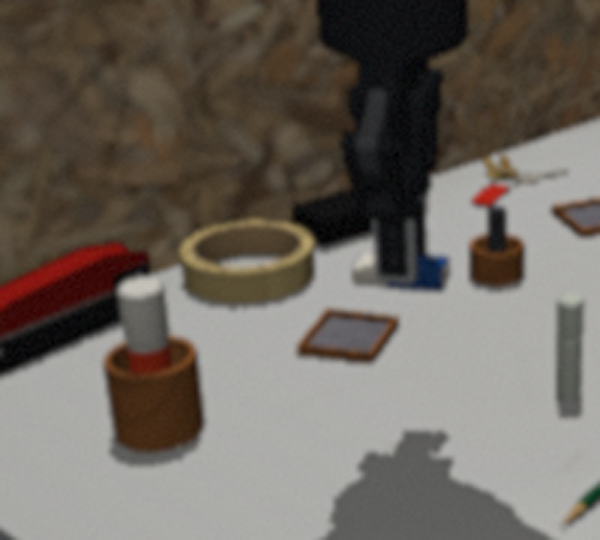

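The glue stick stands in the tall cup (145,320) and the eraser is held level. Next is the eraser tray.

Call:
step_arm(
  targets=[
    {"travel":[0.01,-0.028,0],"angular":[0,0,0.05],"gripper":0},
    {"travel":[0.032,-0.087,0],"angular":[0,0,0.14],"gripper":0},
    {"travel":[0.058,-0.157,0],"angular":[0,0,0.24],"gripper":0},
    {"travel":[0.085,-0.23,0],"angular":[0,0,0.34],"gripper":0},
    {"travel":[0.112,-0.305,0],"angular":[0,0,0.44],"gripper":0},
    {"travel":[0.139,-0.38,0],"angular":[0,0,0.54],"gripper":0},
    {"travel":[0.166,-0.453,0],"angular":[0,0,0.62],"gripper":0},
    {"travel":[0.19,-0.52,0],"angular":[0,0,0.68],"gripper":0},
    {"travel":[0.203,-0.553,0],"angular":[0,0,0.71],"gripper":0},
    {"travel":[0.209,-0.57,0],"angular":[0,0,0.72],"gripper":0},
  ],
)

```text
t: 15.8
tool_pos: [0.5968, -0.2614, 0.1049]
tool_rot: [-2.614, -1.737, 0.003]
contact_force: [1.3, 0.1, -1.2]
opening: 0.0191
grip_force: 29.9
```

Call:
step_arm(
  targets=[
    {"travel":[0,0,0],"angular":[0,0,0],"gripper":0},
    {"travel":[0,0,0],"angular":[0,0,0],"gripper":0},
    {"travel":[0,0,0],"angular":[0,0,0],"gripper":0},
    {"travel":[0,0,0],"angular":[0,0,0],"gripper":0},
  ],
)

```text
t: 16.2
tool_pos: [0.5974, -0.2587, 0.1076]
tool_rot: [-2.614, -1.742, 0.0]
contact_force: [0.2, -0.4, -0.4]
opening: 0.0196
grip_force: 29.9
```

Run:
```python
from h import *
from scipy.spatial.transform import Rotation as R
o=ctrl.get_obs();y=R.from_rotvec(o['tool_rot']).as_matrix();print(o['tool_pos'],np.degrees(np.arctan2(y[1,1],y[0,1])))
```

```text
[ 0.59742517 -0.25866721  0.10757783] -22.618404643542146
```

Call:
step_arm(
  targets=[
    {"travel":[0,-0.001,-0.05],"angular":[0,0,0],"gripper":0},
    {"travel":[0,-0.001,-0.1],"angular":[0,0,0],"gripper":0},
    {"travel":[0,-0.001,-0.135],"angular":[0,0,0],"gripper":0},
    {"travel":[0,-0.001,-0.15],"angular":[0,0,0],"gripper":0},
    {"travel":[0,-0.001,-0.157],"angular":[0,0,0],"gripper":0},
    {"travel":[0,-0.001,-0.157],"angular":[0,0,0],"gripper":0},
    {"travel":[0,-0.001,-0.157],"angular":[0,0,0],"gripper":0},
  ],
)

```text
t: 16.9
tool_pos: [0.5987, -0.261, 0.0151]
tool_rot: [2.613, 1.74, 0.002]
contact_force: [0.9, -0.7, -0.7]
opening: 0.0198
grip_force: 29.9
```

Call:
step_arm(
  targets=[
    {"travel":[0,0,0],"angular":[0,0,0],"gripper":0.45},
    {"travel":[0,0,0],"angular":[0,0,0],"gripper":0.45},
    {"travel":[0,0,0],"angular":[0,0,0],"gripper":0.45},
    {"travel":[0,0,0.03],"angular":[0,0,0],"gripper":0.45},
    {"travel":[0,0,0.08],"angular":[0,0,0],"gripper":0.6},
    {"travel":[0,0,0.15],"angular":[0,0,0],"gripper":0.7},
    {"travel":[0,0,0.15],"angular":[0,0,0],"gripper":0.7},
    {"travel":[0,0,0.15],"angular":[0,0,0],"gripper":0.7},
  ],
)

```text
t: 17.7
tool_pos: [0.5991, -0.2614, 0.107]
tool_rot: [2.611, 1.738, 0.004]
contact_force: [0.3, 0.2, 0.0]
opening: 0.0595
grip_force: 0.0
```

Call:
step_arm(
  targets=[
    {"travel":[-0.046,0.0125,0],"angular":[0,0,0.166],"gripper":0.6},
    {"travel":[-0.092,0.025,0],"angular":[0,0,0.333],"gripper":0.6},
    {"travel":[-0.139,0.0376,0],"angular":[0,0,0.5],"gripper":0.6},
    {"travel":[-0.185,0.05,0],"angular":[0,0,0.666],"gripper":0.6},
    {"travel":[-0.232,0.0627,0],"angular":[0,0,0.833],"gripper":0.6},
    {"travel":[-0.2783,0.0753,0],"angular":[0,0,1],"gripper":0.6},
    {"travel":[-0.2783,0.0753,0],"angular":[0,0,1],"gripper":0.6},
  ],
)

```text
t: 18.4
tool_pos: [0.4271, -0.2135, 0.1012]
tool_rot: [-1.746, -2.605, 0.0]
contact_force: [-0.3, -0.1, -0.4]
opening: 0.0512
grip_force: 0.0
```

Call:
step_arm(
  targets=[
    {"travel":[0,0,-0.03],"angular":[0,0,0.102],"gripper":0.6},
    {"travel":[0,0,-0.08],"angular":[0,0,0.102],"gripper":0.6},
    {"travel":[0,0,-0.08],"angular":[0,0,0.102],"gripper":0.6},
    {"travel":[0,0,-0.08],"angular":[0,0,0.102],"gripper":0.6},
    {"travel":[0,0,-0.08],"angular":[0,0,0.102],"gripper":0.6},
  ],
)

```text
t: 18.9
tool_pos: [0.4317, -0.2159, 0.0567]
tool_rot: [1.643, 2.675, -0.0]
contact_force: [0.5, -0.5, 0.3]
opening: 0.0513
grip_force: 0.0
```

Run:
```python
from h import *
from scipy.spatial.transform import Rotation as R
o=ctrl.get_obs();y=R.from_rotvec(o['tool_rot']).as_matrix();print(o['tool_pos'],np.degrees(np.arctan2(y[1,1],y[0,1])))
```

```text
[ 0.43165609 -0.2159143   0.05666512] 26.878828971957592
```

Aligned with the sharpener. I'll descend to a TCP height of about 5 mm and grip.

Call:
step_arm(
  targets=[
    {"travel":[0,0,-0.04],"angular":[0,0,0],"gripper":0.6},
    {"travel":[0,0,-0.07],"angular":[0,0,0],"gripper":0.6},
    {"travel":[0,0,-0.085],"angular":[0,0,0],"gripper":0.6},
    {"travel":[0,0,-0.086],"angular":[0,0,0],"gripper":0.6},
    {"travel":[0,0,-0.086],"angular":[0,0,0],"gripper":0},
    {"travel":[0,0,-0.086],"angular":[0,0,0],"gripper":0},
    {"travel":[0,0,-0.086],"angular":[0,0,0],"gripper":0},
    {"travel":[0,0,-0.086],"angular":[0,0,0],"gripper":0},
    {"travel":[0,0,-0.086],"angular":[0,0,0],"gripper":0},
    {"travel":[0,0,-0.086],"angular":[0,0,0],"gripper":0},
  ],
)

```text
t: 19.9
tool_pos: [0.4317, -0.2161, 0.0052]
tool_rot: [1.643, 2.675, -0.0]
contact_force: [-1.5, -0.3, 5.8]
opening: 0.0138
grip_force: 32.6
```

Call:
step_arm(
  targets=[
    {"travel":[0,0,0],"angular":[0,0,0],"gripper":0},
    {"travel":[0,0,0],"angular":[0,0,0],"gripper":0},
    {"travel":[0,0,0.03],"angular":[0,0,0],"gripper":0},
    {"travel":[0,0,0.08],"angular":[0,0,0],"gripper":0},
    {"travel":[0,0,0.14],"angular":[0,0,0],"gripper":0},
    {"travel":[0,0,0.2],"angular":[0,0,0],"gripper":0},
    {"travel":[0,0,0.2],"angular":[0,0,0],"gripper":0},
    {"travel":[0,0,0.2],"angular":[0,0,0],"gripper":0},
  ],
)

```text
t: 20.7
tool_pos: [0.4311, -0.2157, 0.1248]
tool_rot: [1.643, 2.675, -0.0]
contact_force: [-0.6, 0.4, -0.7]
opening: 0.0137
grip_force: 31.8
```

Run:
```python
from h import *
d=shot('scene','s4.png'); cv2.imwrite('pics/s4c.png',cv2.resize(d['img'][110:260,220:420,::-1],None,fx=3.5,fy=3.5,interpolation=cv2.INTER_CUBIC))
o=ctrl.get_obs();print(o['tool_pos'],o['contact_force'],o['opening'])
```

```text
[ 0.43021869 -0.21506254  0.12316811] [-0.96917621 -0.2301524  -1.18083299] 0.013952334931667048
```

View pics/s4c.png

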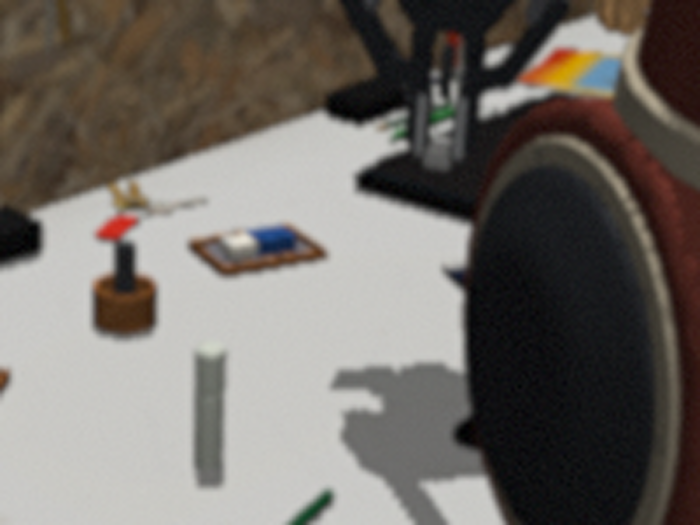

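The eraser lies flat in its tray (255,245) and the sharpener is held. I'll carry it to the smaller tray.

Call:
step_arm(
  targets=[
    {"travel":[0.015,0.023,0],"angular":[0,0,0],"gripper":0},
    {"travel":[0.045,0.069,0],"angular":[0,0,0],"gripper":0},
    {"travel":[0.08,0.123,0],"angular":[0,0,0],"gripper":0},
    {"travel":[0.118,0.182,0],"angular":[0,0,0],"gripper":0},
    {"travel":[0.156,0.24,0],"angular":[0,0,0],"gripper":0},
    {"travel":[0.194,0.299,0],"angular":[0,0,0],"gripper":0},
    {"travel":[0.23,0.354,0],"angular":[0,0,0],"gripper":0},
    {"travel":[0.25,0.385,0],"angular":[0,0,0],"gripper":0},
    {"travel":[0.2617,0.403,0],"angular":[0,0,0],"gripper":0},
    {"travel":[0.2617,0.403,0],"angular":[0,0,0],"gripper":0},
  ],
)

```text
t: 21.75
tool_pos: [0.587, 0.0274, 0.1219]
tool_rot: [-1.64, -2.676, 0.002]
contact_force: [-0.6, -0.3, -0.7]
opening: 0.0141
grip_force: 31.8
```

Call:
step_arm(
  targets=[
    {"travel":[0,0,0],"angular":[0,0,0],"gripper":0},
    {"travel":[0,0,0],"angular":[0,0,0],"gripper":0},
    {"travel":[0,0,0],"angular":[0,0,0],"gripper":0},
  ],
)

```text
t: 22.05
tool_pos: [0.5872, 0.0254, 0.1237]
tool_rot: [-1.646, -2.676, 0.0]
contact_force: [-0.2, 0.0, 0.2]
opening: 0.0138
grip_force: 31.8
```

Call:
step_arm(
  targets=[
    {"travel":[0.001,0.001,-0.05],"angular":[0,0,0],"gripper":0},
    {"travel":[0.001,0.001,-0.1],"angular":[0,0,0],"gripper":0},
    {"travel":[0.001,0.001,-0.15],"angular":[0,0,0],"gripper":0},
    {"travel":[0.001,0.001,-0.175],"angular":[0,0,0],"gripper":0},
    {"travel":[0.001,0.001,-0.188],"angular":[0,0,0],"gripper":0},
    {"travel":[0.001,0.001,-0.188],"angular":[0,0,0],"gripper":0},
    {"travel":[0.001,0.001,-0.188],"angular":[0,0,0],"gripper":0},
  ],
)

```text
t: 22.75
tool_pos: [0.5895, 0.0268, 0.0125]
tool_rot: [1.643, 2.675, 0.002]
contact_force: [0.0, 0.1, -0.4]
opening: 0.0136
grip_force: 31.8
```

Call:
step_arm(
  targets=[
    {"travel":[0,0,0],"angular":[0,0,0],"gripper":0.4},
    {"travel":[0,0,0],"angular":[0,0,0],"gripper":0.4},
    {"travel":[0,0,0],"angular":[0,0,0],"gripper":0.4},
    {"travel":[0,0,0.03],"angular":[0,0,0],"gripper":0.4},
    {"travel":[0,0,0.08],"angular":[0,0,0],"gripper":0.6},
    {"travel":[0,0,0.15],"angular":[0,0,0],"gripper":0.7},
    {"travel":[0,0,0.22],"angular":[0,0,0],"gripper":0.7},
    {"travel":[0,0,0.3],"angular":[0,0,0],"gripper":0.7},
  ],
)

```text
t: 23.55
tool_pos: [0.5874, 0.0271, 0.1919]
tool_rot: [-1.643, -2.676, 0.001]
contact_force: [0.7, -0.3, -0.5]
opening: 0.0599
grip_force: 0.0
```

Call:
step_arm(
  targets=[
    {"travel":[-0.08,0.08,0.05],"angular":[0,0,0],"gripper":0.7},
    {"travel":[-0.15,0.15,0.05],"angular":[0,0,0],"gripper":0.7},
    {"travel":[-0.15,0.23,0.05],"angular":[0,0,0],"gripper":0.7},
    {"travel":[-0.2,0.31,0.05],"angular":[0,0,0],"gripper":0.7},
    {"travel":[-0.25,0.38,0.05],"angular":[0,0,0],"gripper":0.7},
    {"travel":[-0.3,0.44,0.05],"angular":[0,0,0],"gripper":0.7},
    {"travel":[-0.35,0.5,0.05],"angular":[0,0,0],"gripper":0.7},
    {"travel":[-0.4,0.56,0.05],"angular":[0,0,0],"gripper":0.7},
    {"travel":[-0.45,0.62,0.05],"angular":[0,0,0],"gripper":0.7},
    {"travel":[-0.45,0.62,0.05],"angular":[0,0,0],"gripper":0.7},
  ],
)

```text
t: 24.55
tool_pos: [0.3154, 0.4015, 0.2215]
tool_rot: [-1.638, -2.68, -0.002]
contact_force: [0.6, -1.3, -0.3]
opening: 0.0599
grip_force: 0.0
```

Run:
```python
from h import *
d=shot('top','t5.png'); cv2.imwrite('pics/t5c.png',cv2.resize(d['img'][140:275,125:420,::-1],None,fx=2.7,fy=2.7,interpolation=cv2.INTER_CUBIC))
o=ctrl.get_obs();print(o['tool_pos'],o['t'])
```

```text
[0.31485644 0.40225471 0.22143026] 24.6
```

View pics/t5c.png

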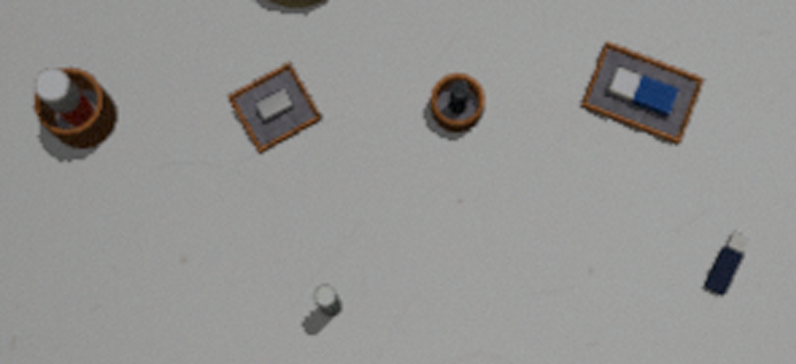

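All four items are in their holders, and the balm and USB stick look undisturbed. One numeric check before I hand in.

Run:
```python
from h import *
d=load('t5')
for n,x,y,z in(('glue',54,85,.094),('batt',458,95,.054),('sharp',274,104,.015),('eraser',643,91,.016),('balm',325,296,.068)):
    print(n,ray(d,(x+.5)/2.7-.5+125,(y+.5)/2.7-.5+140,z).round(4))
```

```text
glue [0.5829 0.1743 0.094 ]
batt [ 0.5838 -0.1144  0.054 ]
sharp [0.5889 0.0262 0.015 ]
eraser [ 0.5961 -0.2588  0.016 ]
balm [ 0.4336 -0.0174  0.068 ]
```

```bash
python3 -c "
from station import ctrl
print(ctrl.finish_job())"
```

```text
the job is handed in; nothing more can be done
None
```

I handed the job in at about 25 s: the eraser, sharpener, glue stick and battery are in their holders, within about 5 mm of centre in the last picture, the balm is within 1 mm of its start, and the memory stick looks untouched; no verdict came back.

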